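# Free the seized bar stake and put it in the rack

## Robot

A 6-joint arm with a two-finger parallel gripper is mounted at the origin on the work surface. World frame = base frame: x ahead of the robot, y to its left, z up, the work surface at z = 0. Lengths are in m, angles in rad, forces in N, time in s.
With the tool pointing down it reaches from about 0.3 to 0.775 m from the base axis. Payload 14.6 kg.
Tool frame: the origin (TCP) lies between the finger pads; the fingertips stand ctrl.tip_extent ahead of it and the grasp point (between the pads) lies 3 mm ahead of it (ctrl.tip_extent is the distance from the TCP to the fingertips, in m); z points along the fingers, y is the line along which they close (so a half turn about z gives the same grasp; the last joint's range is limited). The gripper opens to 94 mm and grips with 3 to 60 N. Pads are 16 mm wide; open, the fingers measure 119 mm over their backs; the gripper's body (75 mm by 177 mm) begins 78 mm behind the grasp point.
Start: joints at [-1.224, 0.3, 1.521, -0, 1.321, -0.067], TCP at [0.221, -0.504, 0.227] pointing down, gripper open.
Joint ranges: [-3.03, 3.03], [-0.79, 2.21], [0.23, 2.52], [-1.04, 4.18], [0, 3.07], [-2.55, 2.55]. Speed limits (rad/s): [2.22, 2.22, 2.57, 3.14, 3.14, 3.14].

## Interface

Orientations are given as [roll, pitch, yaw] about the fixed x, y, z axes, in that order (R = Rz(yaw) Ry(pitch) Rx(roll)).
In Python, from station import ctrl, camera, hand_in gives the robot as it stands (ctrl), with the cameras as plain functions and the job as plain functions.
- The arm moves only by the tool shift_gripper, called as name(argument=value, ...) on one line, values as JSON. Schema: {"type":"object","properties":{"offsets":{"type":"array","items":{"type":"array","items":{"type":"number"},"minItems":6,"maxItems":6},"minItems":1,"maxItems":10},"jaw":{"type":"number"},"clamp_n":{"type":"number"},"only":{"type":"string"},"quiet":{"type":"boolean"},"lines":{"type":"string"}},"required":["offsets"],"additionalProperties":false}. offsets is a list of rows, 1 to 10 of them, each of 6 numbers: dx, dy, dz in m, then a rotation vector rx, ry, rz in rad; each row shifts and turns the commanded pose from where the row before left it, along the tool's axes as they then stand; what a row does not reach is not made up. A row lasts 1/10 s, in which the tool goes at most 0.05 m and 0.15 rad, less where a joint would pass 70% of its speed; a pose out of reach is approached as far as the arm can. jaw is the finger opening in m, set as the call begins (left out keeps the last). The fingers move at their own pace and stop on an object; clamp_n is the grip in N (left out, the last holds). Time passes only in rows, so rows that do not move let the fingers close. The tool returns the time, the measured TCP pose, the force, the opening and the grip force at its end. only (a regular expression) keeps the lines of the reply that match it, lines (a string "A,B") keeps lines A to B, and quiet returns only ok. Input that does not fit is refused with a message, and nothing moves.
- ctrl.get_obs(): the state, without advancing time (a new reading comes with each control period).
- camera(name): name is "scene" or "top" or "wrist"; returns a dict with "pixels" (420x560x3 uint8, blue, green, red), "fx", "fy", "cx", "cy" (pixels), "extrinsics" (4x4, takes a point from camera to world coordinates). Camera axes: x right, y up, looking along -z (the intrinsics and any distortion apply to the point x, -y, -z); pixel columns grow to the right and rows downward; lengths in m; the calibration is good to about 2 mm. The wrist camera is an equidistant fisheye: a pixel r from the principal point sees the ray r / f radians off the axis. A picture is of the moment at which its call begins. There is no depth.
- hand_in(): hands the job in; it is judged then, once.
The state is a dict: "time_s": time; "qpos": joint angles; "joint_vel": joint speeds; "tau": joint torques, N m; "ee_pos": TCP position; "eef_rot": TCP orientation; "force": force on the tool from outside, world axes, zero at the start; "moment": the same for the moment, N m; "grip_width": finger opening in m; "grip_force": force on a finger pad.
Only numpy, scipy, OpenCV 4.12 (cv2) and the standard library are available. Lean on these libraries where they do the work, as an engineer would, in place of code of your own. Each camera call takes 0.05 s, during which the arm holds its last target. There are 200 camera calls.

## Task

The bar-headed steel stake has seized in its holder on the jeweller's bench. Work it loose by twisting it back and forth while you ease it upwards, slowly and without jerking (a straight pull only lifts the holder off its base plate, which must stay seated throughout), then stand it in the empty hole of the wooden rack, its collar resting on the rack, and let go. Leave the dome-headed stake where it is.

Things in the scene. Friction and masses are not known exactly. Their poses are not given: they have to be found in the camera images.
- bar_stake: T-shaped steel stake, 0.5 kg, upright: round shank 18 mm thick; collar disc 56 mm wide, 40 to 48 mm above the origin; on top, a bar 70 x 18 x 24 mm (length along x, width along y, 66 to 90 mm above the origin). Origin: centre of the shank's foot, 26 mm above the bench at the start. Seized 24 mm deep in one of two alike holders; free after a rise of about 20 mm. Twists either way (0.2 N m).
- holder_mouth (a point): Centre of the top of the stuck stake's holder, 50 mm above the bench when seated; its x along the bar at the start. Dark steel block 60 x 60 x 40 mm, 1.1 kg, loose on two pins of a fixed plate 100 x 100 x 10 mm: cannot turn, lifts, held down by weight alone. A straight pull lifts it; swings of 1 rad to and fro (0.5 rad either side), each in 1 s and rising 3 mm, free the stake. Grip about 50 N.
- dome_stake: Bystander: steel stake with a like shank, no collar and a mushroom-shaped dome head 48 mm wide, upright in the other holder. Origin: centre of its shank's foot, 26 mm above the bench; the head's top is 88 mm above the origin.
- rack_hole (a point): Centre of the mouth of the one empty hole in the top of the fixed light wooden rack (60 x 180 x 70 mm, length along y), 70 mm above the bench. Hole 36 mm wide, 64 mm deep, 50 mm to +y of the rack's middle. A ball-headed stake fixed 100 mm to -y of it stands 54 mm above the rack. With its collar resting on the rack (any yaw) the bar stake's foot is 40 mm below this point.

How it is judged:
On the way, in this order (a step that is already met when the one before it is completed fails the run):
1. the bar stake, still in its holder, has been twisted by at least 10 degrees (height (world z) of bar_stake below 0.044 m and angle between the x axis of bar_stake and the x axis of holder_mouth, either way round above 0.175 rad), for 0.05 s.
2. the bar stake is out of its holder, the holder still seated on its base plate (height (world z) of bar_stake above 0.052 m and height (world z) of holder_mouth below 0.055 m), for 0.1 s.
At the end, for the whole second after the job is handed in: The bar stake stands released and at rest in the rack's empty hole, its foot within 14 mm sideways of the hole's axis and at least 34 mm below the rack's top, within 10 degrees of upright; the holder is seated (within 5 mm) and the dome stake is within 10 mm of its start (horizontal distance between bar_stake and rack_hole below 0.014 m and z of bar_stake in the frame of rack_hole below -0.034 m and angle between bar_stake's own z axis and vertical below 0.17 rad and linear speed of bar_stake below 0.02 m/s and height (world z) of holder_mouth below 0.055 m and distance of dome_stake from where it was at the start of the episode below 0.01 m); the robot touches nothing.
It fails at once if the holder is pulled more than 8 mm up off its base plate (height (world z) of holder_mouth above 0.058 m).
It fails at once if the dome stake is moved by more than 20 mm (distance of dome_stake from where it was at the start of the episode above 0.02 m).
It fails at once if the bar stake is jerked: it moves faster than 0.15 m/s while still gripped in its holder (height (world z) of bar_stake below 0.042 m and horizontal distance between bar_stake and rack_hole above 0.07 m and linear speed of bar_stake above 0.15 m/s).
It also fails if it takes over 64 s, if anything falls off the work surface, if the arm or the gripper's body presses on something with over 40 N, if the wrist force passes 120 N, or if a joint passes its speed limit or range.

## Working session

There is one attempt and no reset: what is moved stays moved. The work goes in short steps, Python scripts to look and compute and a tool call to move; the robot and the scene stay as the last step left them, time stands still between calls to the robot, and variables do not carry over. Pictures are saved under pics/ and viewed, at most 10 in all, crops included, and the job is handed in when it is done.

```bash
ls; mkdir -p pics; python3 - <<'E'
from station import ctrl, camera, hand_in
import cv2,numpy as np
o=ctrl.get_obs();print(o['time_s'],o['ee_pos'],o['eef_rot'],o['grip_width'],ctrl.tip_extent)
for n in('top','scene'):
    c=camera(n);cv2.imwrite(f'pics/{n}0.png',c['pixels']);print(n,c['fx'],c['fy'],c['cx'],c['cy'],np.round(c['extrinsics'],4).tolist(),[k for k in c])
E
```

```text
pics
station.py
0.0 [ 0.22108427 -0.50334462  0.22689565] [-3.14042372e+00 -8.83872506e-05  4.13843045e-01] 0.09366275813657504 0.022
top 466.5312088413412 466.5312088413412 276.7784261508554 208.581683211301 [[0.0083, 0.9996, -0.0284, 0.512], [-0.9999, 0.0088, 0.0147, 0.0265], [0.0149, 0.0283, 0.9995, 0.8899], [0.0, 0.0, 0.0, 1.0]] ['pixels', 'fx', 'fy', 'cx', 'cy', 'extrinsics']
scene 386.43816139431647 386.43816139431647 281.75234103305627 208.57347035774978 [[-0.2995, -0.7112, 0.636, 0.991], [0.954, -0.2297, 0.1924, 0.1541], [0.0093, 0.6644, 0.7473, 0.6062], [0.0, 0.0, 0.0, 1.0]] ['pixels', 'fx', 'fy', 'cx', 'cy', 'extrinsics']
```

View pics/top0.png

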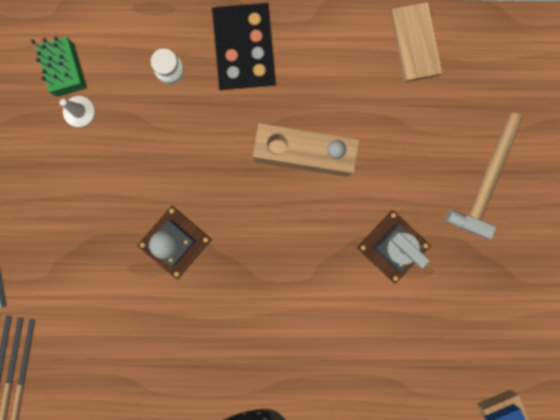

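View pics/scene0.png

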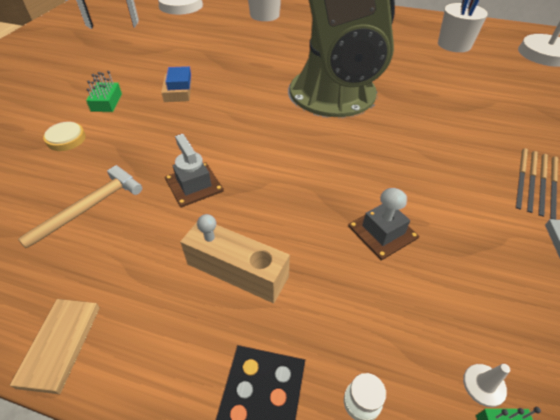

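The top view shows the bar stake near (408,250), its plate's screws at (393,215), (426,246), (395,279) and (363,248), the rack hole near (278,146), the ball stake at (337,149) and the dome at (163,245). I'll enlarge the bar stake and the rack hole to measure them.

```bash
cat > h.py <<'E'
import numpy as np
from station import ctrl, camera, hand_in
def ray(c,u,v):
    d=np.array([(u-c['cx'])/c['fx'],-(v-c['cy'])/c['fy'],-1.]);E=np.array(c['extrinsics']);return E[:3,3],E[:3,:3]@d
def at(c,u,v,z):
    o,d=ray(c,u,v);return o+d*(z-o[2])/d[2]
def proj(c,p):
    E=np.array(c['extrinsics']);q=E[:3,:3].T@(np.asarray(p)-E[:3,3]);return c['cx']+c['fx']*q[0]/-q[2],c['cy']-c['fy']*q[1]/-q[2]
E
python3 - <<'E'
import cv2,numpy as np
a=cv2.imread('pics/top0.png')
f=lambda u,v:cv2.resize(a[v:v+80,u:u+80],(400,400),interpolation=cv2.INTER_CUBIC)
g=np.hstack([f(355,207),f(245,110)])
b=cv2.imread('pics/scene0.png')
cv2.imwrite('pics/crop0.png',g)
E
```

```text
(no output)
```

View pics/crop0.png

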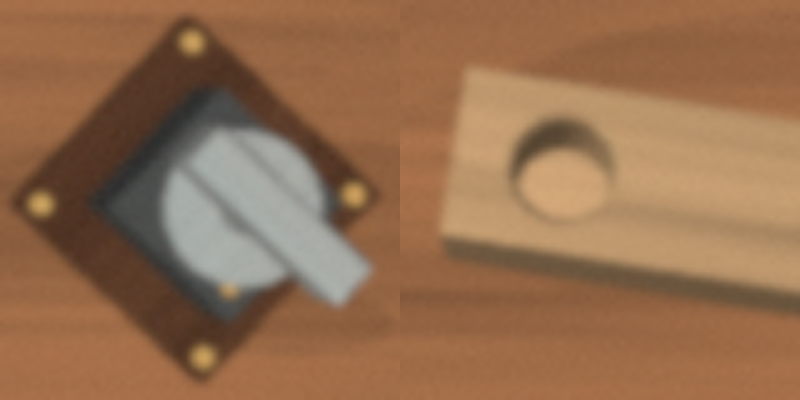

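The crop shows the bar-top corners at crop (215,125), (183,165), (372,268) and (340,306). The collar disc is centred near (244,207). The hole rim spans u 508–615 and v 117–222.

```bash
python3 - <<'E'
from h import *
import cv2
c=camera('top')
P=lambda u,v,z,u0=355,v0=207: at(c,u0+(u+.5)/5-.5,v0+(v+.5)/5-.5,z)
b=[P(*q,.116) for q in[(215,125),(183,165),(340,306),(372,268)]]
b=np.array(b);print('bar ctr',b.mean(0),'len',np.linalg.norm(b[1]-b[2]),np.linalg.norm(b[0]-b[3]),'w',np.linalg.norm(b[0]-b[1]),np.linalg.norm(b[2]-b[3]))
d=(b[2]+b[3]-b[0]-b[1])[:2];print('yaw',np.arctan2(d[1],d[0]))
print('collar',P(244,207,.074),P(162,207,.074),P(328,207,.074))
s=np.array([P(*q,.011) for q in[(191,42),(354,195),(203,357),(40,204)]]);print('plate',s.mean(0));
for i in range(4):e=s[i]-s[i-1];print('edge yaw',np.arctan2(e[1],e[0]),np.linalg.norm(e))
h=P(161,170,.07,245,110);print('hole',h,'diam',np.linalg.norm(P(108,170,.07,245,110)-P(215,170,.07,245,110)))
k=[P(68,67,.07,245,110),P(40,235,.07,245,110)];m=(k[0]+k[1])/2;print('rack end',m,k[0]-k[1],'hole to end',h-m)
S=camera('scene');print('scene proj hole',proj(S,h),'bar ends',proj(S,(b[0]+b[1])/2),proj(S,(b[2]+b[3])/2))
b=cv2.imread('pics/scene0.png');f=lambda u,v:cv2.resize(b[v:v+80,u:u+80],(400,400),interpolation=cv2.INTER_CUBIC)
cv2.imwrite('pics/crop1.png',np.hstack([f(150,125),f(220,220)]))
E
```

```text
bar ctr [ 0.46737361 -0.20711227  0.116     ] len 0.06999707501301865 0.07048685796609519 w 0.01710829078746024 0.016581318187846167
yaw -2.2986438413197554
collar [ 0.46800149 -0.20800347  0.074     ] [ 0.46778496 -0.17915664  0.074     ] [ 0.46822354 -0.23758532  0.074     ]
plate [ 0.46735379 -0.2083208   0.011     ]
edge yaw -0.7474782799438419 0.08396939902035144
edge yaw -2.3175029768190156 0.08435123078364834
edge yaw 2.3911700212699074 0.08390173045119043
edge yaw 0.8249008466810099 0.08410427512059632
hole [0.65003186 0.01536964 0.07      ] diam 0.03778093609556757
rack end [0.65638916 0.0531819  0.07      ] [ 0.05966295 -0.00930072  0.        ] hole to end [-0.0063573  -0.03781226  0.        ]
scene proj hole (np.float64(260.65066893755494), np.float64(257.72417239234704)) bar ends (np.float64(191.82666667554668), np.float64(153.36128805900427)) (np.float64(178.71062424347514), np.float64(133.96324470311458))
```

View pics/crop1.png

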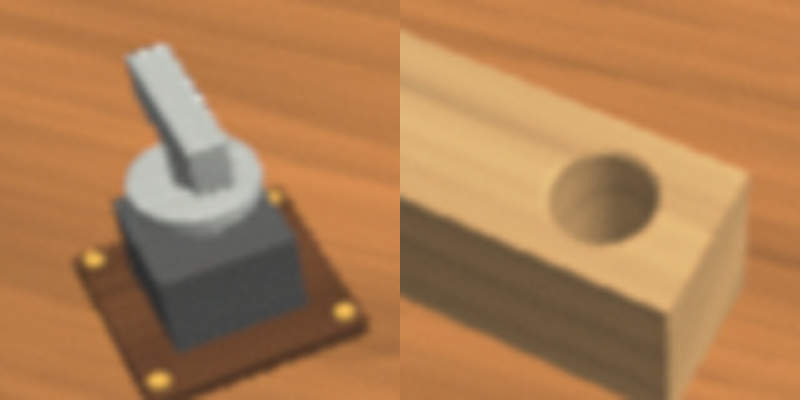

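Both the rim and the rack end put the hole at about (0.650, 0.015). The bar and plate centres agree at (0.4675, −0.208), with yaw about 0.825. First move: to hover above the stake.

shift_gripper(offsets=[[0.0344,-0.0171,0.004,0,0,0],[0.0344,-0.0171,0.004,0,0,0],[0.0344,-0.0171,0.004,0,0,0],[0.0344,-0.0171,0.004,0,0,0],[0.0344,-0.0171,0.004,0,0,0],[0.0344,-0.0171,0.004,0,0,0],[0.0344,-0.0171,0.004,0,0,0],[0.0344,-0.0171,0.004,0,0,0],[0.0344,-0.0171,0.004,0,0,0],[0.0344,-0.0171,0.004,0,0,0]], jaw=0.06, clamp_n=50)

```text
time_s: 1.2
ee_pos: [0.4681, -0.2073, 0.1873]
eef_rot: [3.142, 0.0, 0.414]
force: [-0.7, -1.5, -1.1]
grip_width: 0.0599
grip_force: 0.0
```

shift_gripper(offsets=[[0,0,0,0,0,-0.137],[0,0,0,0,0,-0.137],[0,0,0,0,0,-0.137],[0,0,0,0,0,0]])

```text
time_s: 1.6
ee_pos: [0.4673, -0.2086, 0.1873]
eef_rot: [-3.141, 0.0, 0.827]
force: [1.2, -0.9, -0.3]
grip_width: 0.0602
grip_force: 0.0
```

```bash
cat >> h.py <<'E'
def go(t,yaw=None):
    from scipy.spatial.transform import Rotation as R
    o=ctrl.get_obs();r=R.from_euler('xyz',o['eef_rot'])
    print('t',o['time_s'],'pos',np.round(o['ee_pos'],4),'rpy',np.round(o['eef_rot'],3),'q',np.round(o['qpos'],2),'tool delta',np.round(r.inv().apply(np.array(t)-o['ee_pos']),4))
E
python3 -c "
from h import *
go([.4675,-.208,.107])"
```

```text
t 1.6 pos [ 0.4673 -0.2086  0.1873] rpy [-3.141  0.     0.827] q [-0.49  0.25  1.68 -0.    1.21  0.25] tool delta [ 0.0006 -0.0002  0.0803]
```

shift_gripper(offsets=[[0.0006,0,0.02,0,0,0],[0,0,0.02,0,0,0],[0,0,0.02,0,0,0],[0,0,0.012,0,0,0],[0,0,0.008,0,0,0],[0,0,0,0,0,0]])

```text
time_s: 2.2
ee_pos: [0.4675, -0.2082, 0.1069]
eef_rot: [-3.141, 0.0, 0.823]
force: [0.5, 0.2, 0.3]
grip_width: 0.0599
grip_force: 0.0
```

```bash
python3 - <<'E'
from h import *
import cv2
go([.4675,-.208,.107])
c=camera('wrist')['pixels'];cv2.imwrite('pics/w1.png',c)
s=camera('scene')['pixels'];cv2.imwrite('pics/s1.png',np.hstack([cv2.resize(s[90:220,120:280],(400,325)),cv2.resize(c,(400,325))]))
E
```

```text
t 2.2 pos [ 0.4675 -0.2082  0.1069] rpy [-3.141  0.     0.823] q [-0.49  0.35  1.75  0.    1.04  0.26] tool delta [ 0.0001 -0.0002 -0.0001]
```

View pics/s1.png

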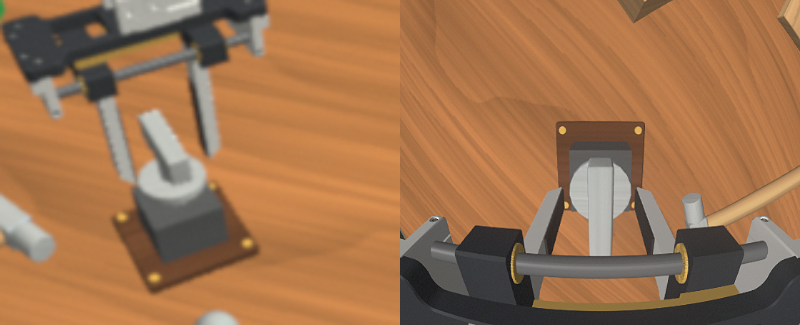

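The fingers straddle the bar, centred (bar at about (600,200) in the wrist half). Now close.

shift_gripper(offsets=[[0,0,0,0,0,0],[0,0,0,0,0,0],[0,0,0,0,0,0],[0,0,0,0,0,0],[0,0,0,0,0,0],[0,0,0,0,0,0],[0,0,0,0,0,0],[0,0,0,0,0,0]], jaw=0, clamp_n=50)

```text
time_s: 3.1
ee_pos: [0.468, -0.2085, 0.1075]
eef_rot: [3.141, -0.0, 0.825]
force: [2.4, -2.0, -1.2]
grip_width: 0.0177
grip_force: 50.0
```

```bash
python3 -c "
from h import *
o=ctrl.get_obs();print(o['moment'])"
```

```text
[-0.63857335 -0.67470325  0.01254156]
```

Gripped at 17.7 mm. First half swing, with a gentle rise.

shift_gripper(offsets=[[0,0,0,0,0,-0.05],[0,0,-0.0003,0,0,-0.1],[0,0,-0.0003,0,0,-0.1],[0,0,-0.0003,0,0,-0.1],[0,0,-0.0003,0,0,-0.1],[0,0,-0.0003,0,0,-0.05]])

```text
time_s: 3.7
ee_pos: [0.4677, -0.208, 0.1081]
eef_rot: [-3.141, -0.001, 1.328]
force: [6.2, -2.2, -12.7]
grip_width: 0.0173
grip_force: 50.0
```

```bash
python3 -c "
from h import *
o=ctrl.get_obs();print(o['moment'])"
```

```text
[-0.45044724 -1.54509406 -0.16600558]
```

shift_gripper(offsets=[[0,0,-0.0003,0,0,0.1],[0,0,-0.0003,0,0,0.1],[0,0,-0.0003,0,0,0.1],[0,0,-0.0003,0,0,0.1],[0,0,-0.0003,0,0,0.1],[0,0,-0.0003,0,0,0.1],[0,0,-0.0003,0,0,0.1],[0,0,-0.0003,0,0,0.1],[0,0,-0.0003,0,0,0.1],[0,0,-0.0003,0,0,0.1]])

```text
time_s: 4.7
ee_pos: [0.467, -0.2082, 0.1106]
eef_rot: [-3.14, 0.002, 0.321]
force: [2.7, -4.3, -13.4]
grip_width: 0.0177
grip_force: 50.0
```

```bash
python3 - <<'E'
from h import *
import cv2
o=ctrl.get_obs();print(o['moment'])
s=camera('scene')['pixels'];cv2.imwrite('pics/s2.png',np.hstack([cv2.resize(cv2.imread('pics/scene0.png')[130:220,150:240],(400,400)),cv2.resize(s[130:220,150:240],(400,400))]))
E
```

```text
[-1.04336977 -0.63649305  0.16291164]
```

View pics/s2.png

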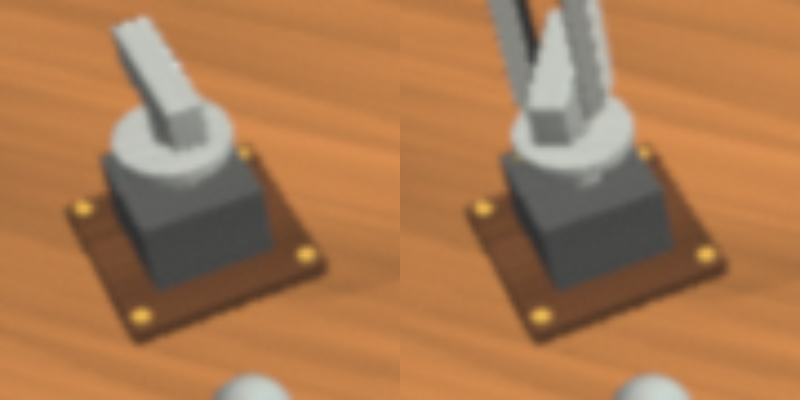

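The holder block hasn't moved: its lower corner is at (160,287) in both halves. The bar has turned and the collar has risen slightly, so I'll carry on swinging.

shift_gripper(offsets=[[0,0,-0.0003,0,0,-0.1],[0,0,-0.0003,0,0,-0.1],[0,0,-0.0003,0,0,-0.1],[0,0,-0.0003,0,0,-0.1],[0,0,-0.0003,0,0,-0.1],[0,0,-0.0003,0,0,-0.1],[0,0,-0.0003,0,0,-0.1],[0,0,-0.0003,0,0,-0.1],[0,0,-0.0003,0,0,-0.1],[0,0,-0.0003,0,0,-0.1]])

```text
time_s: 5.75
ee_pos: [0.4677, -0.208, 0.114]
eef_rot: [-3.141, -0.001, 1.331]
force: [6.0, -1.7, -13.5]
grip_width: 0.0174
grip_force: 50.0
```

shift_gripper(offsets=[[0,0,-0.0003,0,0,0.1],[0,0,-0.0003,0,0,0.1],[0,0,-0.0003,0,0,0.1],[0,0,-0.0003,0,0,0.1],[0,0,-0.0003,0,0,0.1],[0,0,-0.0003,0,0,0.1],[0,0,-0.0003,0,0,0.1],[0,0,-0.0003,0,0,0.1],[0,0,-0.0003,0,0,0.1],[0,0,-0.0003,0,0,0.1]])

```text
time_s: 6.75
ee_pos: [0.4672, -0.2081, 0.1169]
eef_rot: [-3.14, 0.002, 0.323]
force: [2.5, -3.3, -13.9]
grip_width: 0.0175
grip_force: 50.0
```

shift_gripper(offsets=[[0,0,-0.0003,0,0,-0.1],[0,0,-0.0003,0,0,-0.1],[0,0,-0.0003,0,0,-0.1],[0,0,-0.0003,0,0,-0.1],[0,0,-0.0003,0,0,-0.1],[0,0,-0.0003,0,0,-0.1],[0,0,-0.0003,0,0,-0.1],[0,0,-0.0003,0,0,-0.1],[0,0,-0.0003,0,0,-0.1],[0,0,-0.0003,0,0,-0.1]])

```text
time_s: 7.75
ee_pos: [0.4676, -0.208, 0.12]
eef_rot: [-3.141, -0.001, 1.331]
force: [4.8, -2.5, -13.0]
grip_width: 0.0177
grip_force: 50.0
```

```bash
python3 - <<'E'
from h import *
import cv2
s=camera('scene')['pixels'];cv2.imwrite('pics/s3.png',np.hstack([cv2.resize(cv2.imread('pics/scene0.png')[130:220,150:240],(400,400)),cv2.resize(s[130:220,150:240],(400,400))]))
E
```

```text
(no output)
```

View pics/s3.png

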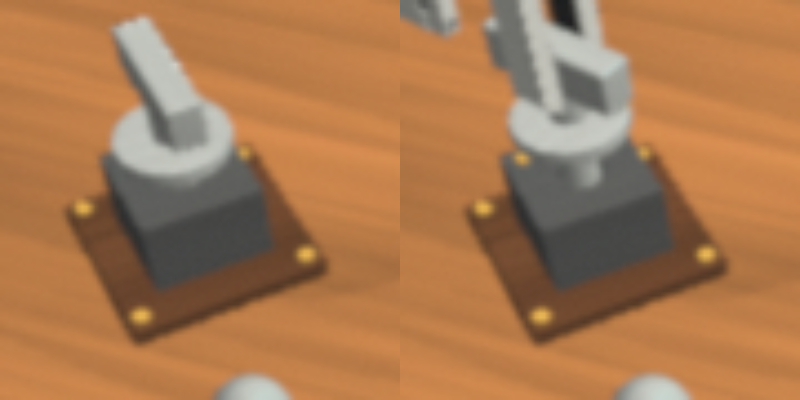

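The stake has risen about 12 mm and the holder is still seated. Three more swings.

shift_gripper(offsets=[[0,0,-0.0003,0,0,0.1],[0,0,-0.0003,0,0,0.1],[0,0,-0.0003,0,0,0.1],[0,0,-0.0003,0,0,0.1],[0,0,-0.0003,0,0,0.1],[0,0,-0.0003,0,0,0.1],[0,0,-0.0003,0,0,0.1],[0,0,-0.0003,0,0,0.1],[0,0,-0.0003,0,0,0.1],[0,0,-0.0003,0,0,0.1]])

```text
time_s: 8.8
ee_pos: [0.4673, -0.2081, 0.1229]
eef_rot: [-3.14, 0.001, 0.323]
force: [2.8, -3.2, -13.3]
grip_width: 0.018
grip_force: 50.0
```

shift_gripper(offsets=[[0,0,-0.0003,0,0,-0.1],[0,0,-0.0003,0,0,-0.1],[0,0,-0.0003,0,0,-0.1],[0,0,-0.0003,0,0,-0.1],[0,0,-0.0003,0,0,-0.1],[0,0,-0.0003,0,0,-0.1],[0,0,-0.0003,0,0,-0.1],[0,0,-0.0003,0,0,-0.1],[0,0,-0.0003,0,0,-0.1],[0,0,-0.0003,0,0,-0.1]])

```text
time_s: 9.8
ee_pos: [0.4676, -0.2081, 0.1261]
eef_rot: [-3.141, -0.0, 1.331]
force: [4.7, -2.1, -13.0]
grip_width: 0.0181
grip_force: 50.0
```

shift_gripper(offsets=[[0,0,-0.0003,0,0,0.1],[0,0,-0.0003,0,0,0.1],[0,0,-0.0003,0,0,0.1],[0,0,-0.0003,0,0,0.1],[0,0,-0.0003,0,0,0.1],[0,0,-0.0003,0,0,0.1],[0,0,-0.0003,0,0,0.1],[0,0,-0.0003,0,0,0.1],[0,0,-0.0003,0,0,0.1],[0,0,-0.0003,0,0,0.1]])

```text
time_s: 10.8
ee_pos: [0.4673, -0.2079, 0.1296]
eef_rot: [-3.14, 0.001, 0.323]
force: [0.5, 0.1, -4.4]
grip_width: 0.0174
grip_force: 50.0
```

The force has dropped to the stake's weight alone (4.4 N), so it is free. Lift gently while turning back, then raise to about 0.185.

shift_gripper(offsets=[[0,0,-0.001,0,0,-0.1],[0,0,-0.001,0,0,-0.1],[0,0,-0.001,0,0,-0.1],[0,0,-0.002,0,0,-0.1],[0,0,-0.003,0,0,-0.1],[0,0,-0.006,0,0,0],[0,0,-0.01,0,0,0],[0,0,-0.012,0,0,0],[0,0,-0.012,0,0,0],[0,0,-0.007,0,0,0]])

```text
time_s: 11.8
ee_pos: [0.4681, -0.2084, 0.1867]
eef_rot: [3.14, -0.0, 0.824]
force: [-0.2, -0.1, -5.8]
grip_width: 0.0176
grip_force: 50.0
```

```bash
python3 - <<'E'
from h import *
import cv2
go([.6505,.0145,.185])
s=camera('scene')['pixels'];cv2.imwrite('pics/s4.png',s)
E
```

```text
t 11.8 pos [ 0.4681 -0.2084  0.1867] rpy [ 3.14  -0.     0.824] q [-0.49  0.25  1.68  0.    1.21  0.26] tool delta [ 0.2875 -0.0175  0.0018]
```

View pics/s4.png

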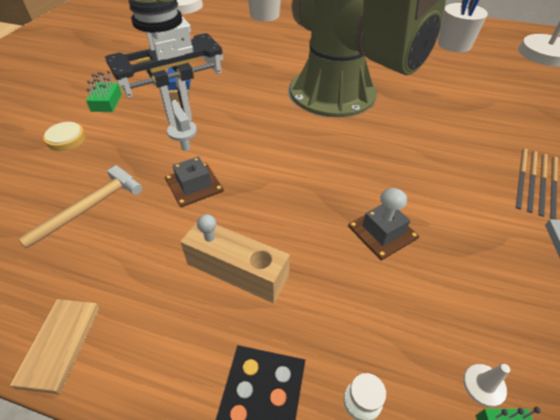

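The stake is out at about (183,140), hanging upright, and the holder is seated. Carry it to the hole.

shift_gripper(offsets=[[0.01,-0.0006,0,0,0,0],[0.02,-0.0012,0,0,0,0],[0.02,-0.0012,0,0,0,0],[0.02,-0.0012,0,0,0,0],[0.02,-0.0012,0,0,0,0],[0.02,-0.0012,0,0,0,0],[0.02,-0.0012,0,0,0,0],[0.02,-0.0012,0,0,0,0],[0.02,-0.0012,0,0,0,0],[0.02,-0.0012,0,0,0,0]])

```text
time_s: 12.85
ee_pos: [0.5888, -0.0595, 0.1841]
eef_rot: [-3.14, 0.001, 0.825]
force: [-0.9, 0.0, -4.9]
grip_width: 0.0174
grip_force: 50.0
```

shift_gripper(offsets=[[0.02,-0.0012,0,0,0,0],[0.02,-0.0012,0,0,0,0],[0.02,-0.0012,0,0,0,0],[0.015,-0.001,0,0,0,0],[0.012,-0.0012,0,0,0,0],[0.008,-0.0012,0,0,0,0],[0.0025,-0.0005,0,0,0,0],[0,0,0,0,0,0],[0,0,0,0,0,0]])

```text
time_s: 13.75
ee_pos: [0.6488, 0.0153, 0.185]
eef_rot: [-3.142, 0.0, 0.824]
force: [-0.2, -1.0, -5.2]
grip_width: 0.0177
grip_force: 50.0
```

```bash
python3 - <<'E'
from h import *
import cv2
go([.6505,.0145,.185])
A=camera('scene');s=A['pixels'];B=camera('top');
for c in(A,B):print(proj(c,[.6505,.0145,.07]),'foot',proj(c,np.array(ctrl.get_obs()['ee_pos'])-[0,0,.0815]))
cv2.imwrite('pics/s5.png',np.hstack([cv2.resize(s[190:290,200:300],(400,400)),cv2.resize(B['pixels'][100:200,230:330],(400,400))]))
E
```

```text
t 13.75 pos [0.6488 0.0153 0.185 ] rpy [-3.142  0.     0.824] q [-0.03  0.56  1.26 -0.    1.33  0.71] tool delta [ 0.0006  0.0018 -0.    ]
(np.float64(260.06446220645836), np.float64(257.8140004896987)) foot (np.float64(260.14225119457984), np.float64(245.19341108736938))
(np.float64(277.2947690184143), np.float64(143.34129803873054)) foot (np.float64(277.18412415007987), np.float64(140.96968176200147))
```

View pics/s5.png

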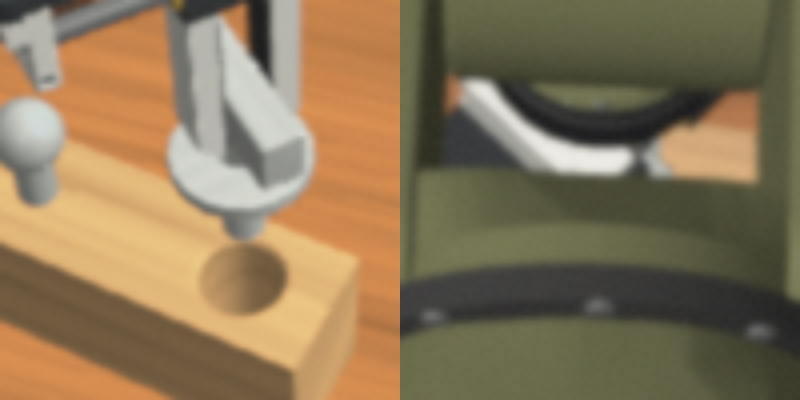

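The foot sits over the hole: the shank at (243,238) lines up with the rim centre (243,279), and their shared 1.7 px row offset is calibration error. Fine-correct by 1.8 mm and lower.

shift_gripper(offsets=[[0.0006,0.0018,0,0,0,0],[0,0,0.008,0,0,0],[0,0,0.01,0,0,0],[0,0,0.01,0,0,0],[0,0,0.01,0,0,0],[0,0,0.01,0,0,0],[0,0,0.01,0,0,0],[0,0,0.006,0,0,0],[0,0,0.003,0,0,0],[0,0,0,0,0,0]])

```text
time_s: 14.85
ee_pos: [0.6507, 0.015, 0.1176]
eef_rot: [-3.141, 0.0, 0.825]
force: [-0.2, -0.3, -5.7]
grip_width: 0.0177
grip_force: 50.0
```

shift_gripper(offsets=[[0,0,0.002,0,0,0],[0,0,0.002,0,0,0],[0,0,0.001,0,0,0],[0,0,0,0,0,0]])

```text
time_s: 15.25
ee_pos: [0.6507, 0.015, 0.1129]
eef_rot: [-3.142, 0.0, 0.825]
force: [0.3, 0.7, -5.1]
grip_width: 0.0177
grip_force: 50.0
```

shift_gripper(offsets=[[0,0,0.0005,0,0,0],[0,0,0.0005,0,0,0],[0,0,0.0005,0,0,0],[0,0,0,0,0,0]])

```text
time_s: 15.65
ee_pos: [0.6508, 0.0149, 0.1117]
eef_rot: [3.141, -0.0, 0.825]
force: [-1.6, 0.0, -3.3]
grip_width: 0.0176
grip_force: 50.0
```

Contact is just beginning. One more half millimetre, then release and retreat.

shift_gripper(offsets=[[0,0,0.0005,0,0,0],[0,0,0,0,0,0]])

```text
time_s: 15.85
ee_pos: [0.6509, 0.0149, 0.1116]
eef_rot: [3.141, -0.0, 0.825]
force: [-3.2, -0.7, 4.0]
grip_width: 0.0178
grip_force: 50.0
```

shift_gripper(offsets=[[0,0,0,0,0,0],[0,0,0,0,0,0],[0,0,0,0,0,0],[0,0,0,0,0,0],[0,0,0,0,0,0],[0,0,0,0,0,0]], jaw=0.05)

```text
time_s: 16.45
ee_pos: [0.6508, 0.0149, 0.1109]
eef_rot: [3.142, -0.0, 0.825]
force: [0.3, 0.8, 1.1]
grip_width: 0.0498
grip_force: 0.0
```

shift_gripper(offsets=[[0,0,-0.008,0,0,0],[0,0,-0.02,0,0,0],[0,0,-0.02,0,0,0],[0,0,-0.03,0,0,0],[0,0,-0.03,0,0,0],[0,0,-0.02,0,0,0],[0,0,0,0,0,0],[0,0,0,0,0,0],[0,0,0,0,0,0]])

```text
time_s: 17.35
ee_pos: [0.6503, 0.0149, 0.2374]
eef_rot: [-3.14, 0.001, 0.825]
force: [-0.4, 0.6, -1.0]
grip_width: 0.0499
grip_force: 0.0
```

```bash
python3 - <<'E'
from h import *
import cv2
go([.65,.015,.1115])
s=camera('scene')['pixels'];cv2.imwrite('pics/s6.png',cv2.resize(s[100:310,140:420],(800,600)))
E
```

```text
t 17.35 pos [0.6503 0.0149 0.2374] rpy [-3.14e+00  1.00e-03  8.25e-01] q [-0.03  0.52  1.18  0.    1.43  0.71] tool delta [ 0.000e+00 -1.000e-04  1.259e-01]
```

View pics/s6.png

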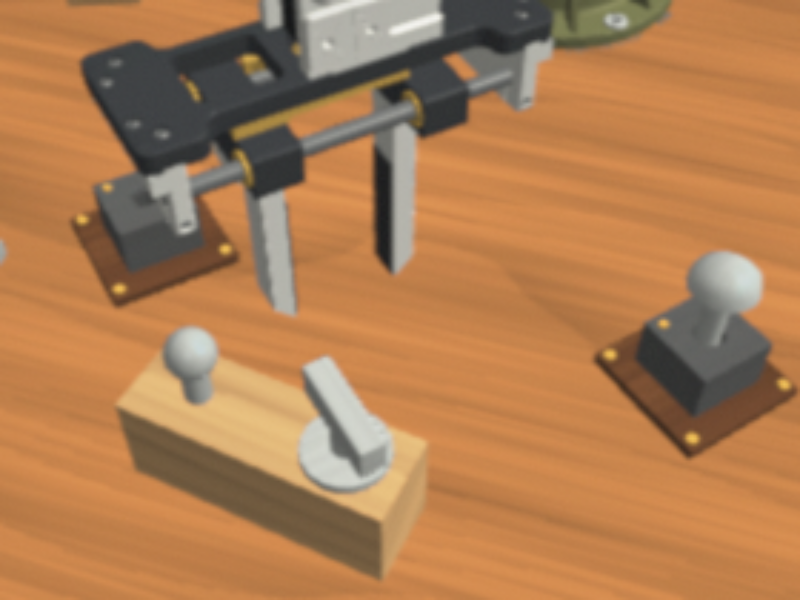

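The stake stands in the hole with its collar flat on the rack at about (345,450). The gripper is clear, and the holder and dome stake are where they were.

```bash
python3 -c "
from station import ctrl, camera, hand_in
print(hand_in())"
```

```text
the job is handed in; nothing more can be done
None
```

I twisted the bar stake free with the holder staying seated, stood it in the rack's empty hole with its collar resting on the rack, released it and handed the job in at about 17.4 s; the hand-in gave no verdict.

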